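# Snap the axle clip onto a trolley wheel's stub axle with the fork

## Robot

A 6-joint arm with a two-finger parallel gripper is mounted at the origin on the work surface. World frame = base frame: x ahead of the robot, y to its left, z up, the work surface at z = 0. Lengths are in m, angles in rad, forces in N, time in s.
With the tool pointing down it reaches from about 0.3 to 0.85 m from the base axis. Payload 4.2 kg.
Tool frame: the origin (TCP) lies midway between the tips of the shut fingers; the grasp point (between the pads) lies 19 mm behind it; z points along the fingers, y is the direction in which the jaws open and shut (so a half turn about z gives the same grasp; the last joint's range is limited). The gripper opens to 91 mm and grips with 3 to 60 N. Pads are 32 mm wide; open, the fingers measure 118 mm over their backs; the gripper's body (76 mm by 178 mm) begins 60 mm behind the grasp point.
Start: joints at [-1.203, 0.32, 1.565, -0, 1.257, -0.02], TCP at [0.217, -0.532, 0.214] pointing down, gripper open.
Joint ranges: [-3.11, 3.11], [-0.84, 2.01], [0.21, 2.61], [-1.34, 4.49], [0.05, 2.63], [-2.56, 2.56]. Speed limits (rad/s): [2.57, 2.57, 3.14, 3.14, 3.14, 3.14].

## Interface

Orientations are given as a 3x3 rotation matrix whose columns are the frame's x, y, z axes.
In Python, from workcell import * gives the robot as it stands.
- The arm moves only by the tool jog_arm, never from a script. Its argument "plan" is a list of rows, each a list of 7 numbers: the opening in per cent of the stroke, from 0 (shut) to 100 (fully open), then the shift along the tool's x, y, z in m, then the turn, a rotation vector about the tool's x, y, z in degrees. In form: [[grip, x, y, z, rx, ry, rz], ...]. A call has 1 to 20 rows; each row is the pose to reach, as a shift and turn from the pose measured when the call began, along the tool's axes at that moment; what a row does not reach only later rows make up. A row lasts 1/10 s, in which the tool goes at most 50 mm and 8.59 degrees, less where a joint would pass 70% of its speed; a pose out of reach is approached as far as the arm can. A call with a gripper value outside its range is refused whole. The fingers move at their own pace and stop on an object; "grip_force" is the grip in N (left out, the last holds). Time passes only in rows, so rows that repeat a pose let the fingers close. It gives the time, the measured TCP pose, the force and the opening at its end, in the units of the state.
- read_state(): the state, without advancing time (a new reading comes with each control period).
- camera(name): name is "side" or "top"; returns (picture, depth): 400x640x3 uint8, red, green, blue; 400x640 float32, m along the optical axis (not along the pixel's ray), 0 where there is no reading.
- get_calibration(name): a dict with "K" (3x3 intrinsics, pixels), "view" (4x4, takes a point from world to camera coordinates). Camera axes: x right, y down, z forward; pixel columns grow to the right and rows downward; lengths in m; the calibration is good to about 2 mm. A picture is of the moment at which its call begins. get_calibration takes no time and is no camera call.
- close_job(): hands the job in, once; it reports no verdict.
Trained networks look in the newest picture that a camera, given by its name, has taken for a name from the list of things; names that differ only in an ending like _2 or _b are one class to them, and where a whole thing is asked for, a point or a joint stands for the part that bears it (a point fixed in the world has none). Each returns a list of dicts, best first, with "score" (0 to 1); they miss things now and then, are a little off and sometimes report something else, mostly with a low value. They report only what shows in the picture. A call takes as long as a camera call. They do not tell look-alikes from the thing itself.
- cut_out(camera, name): "region" (400x640 bool, what is visible of it) and "box" ([left, top, right, bottom] in pixels, round what is visible of it).
The state is a dict: "time_s": time; "joints": joint angles; "qvel": joint speeds; "effort": joint torques, N m; "ee_pos": TCP position; "eef_rot": TCP orientation; "wrist_force": force on the tool from outside, world axes, zero at the start; "torque": the same for the moment, N m; "opening": finger opening in m.
Only numpy, scipy, OpenCV 4.12 (cv2) and the standard library are available. Lean on these libraries where they do the work, as an engineer would, in place of code of your own. Each camera call takes 0.05 s, during which the arm holds its last target.

## Task

The tote-trolley wheel is on its upright stub axle but nothing keeps it there yet. Lay the split axle clip flat on the wheel with its open mouth towards the axle and let go of it, then take the fork tool and push the clip sideways with it until the clip snaps fully home in the axle's groove; the clip is to be pushed home by the fork, not by the fingers. Finally lay the fork flat on its rubber mat again, and leave the washer, grease jar and hammer where they are.

Things in the scene. Friction and masses are not known exactly. Their poses are not given: they have to be found in the camera images.
- groove (a point): Centre of the ring groove of the upright steel stub axle, 3 mm above the wheel's flat upper face (mid-height of a clip lying there); z up. Groove: 31 mm diameter, from the wheel face to 8.5 mm above it. Over it stands the plain axle end, 38 mm in diameter, its top 26.5 mm above the wheel face. Fixed to the bench by a square 150 mm plate; elsewhere in each run.
- wheel: The trolley wheel on the stub axle, lying level: black tyre, grey centre, 180 mm across, 48 mm wide. Origin at the centre of its underside; its flat upper face is 48 mm above that, 63 mm above the bench. It turns stiffly on the axle.
- clip_bore (a point): Bore centre of the dark spring-steel split clip at half its thickness: 60 mm wide, 48 mm long, 6 mm thick, 84 g, flat on the bench at first. x points out of its open mouth, z up. Flat back at x = -30 mm (32 mm wide, 45 degree corners); arm ends at x = +16 mm. The arm tips, 26 mm apart at x = 10 mm, spring open on the groove and snap behind it. Home, this point is on the axle's centre line.
- clip_grip (a point): Where to grasp the clip: 10 mm behind clip_bore (towards its back), same axes, between two stiff parallel side flats 60 mm apart, 12 mm long. Pushed along x, the clip's tips meet the groove when its bore centre is 19 mm from the axle's centre; the push then rises to about 8 N, more if hurried, and the clip snaps in when 10 mm away.
- fork_grip (a point): Grip point of the fork tool, on its handle's centre line at half height, at its centre of mass. x along the tool to the prongs, z up. 198 mm long, 240 g, lying flat on the mat. The grey handle is a bar 26 mm wide, 30 mm high, from 65 mm behind this point to 30 mm in front; a shank no deeper than the fork leads on to it.
- fork_pocket (a point): Middle of the flat bottom of the pocket between the fork's two prongs, 110 mm in front of fork_grip and level with it, same axes. The aluminium fork is 8 mm thick (4 mm above and below this point) and 83 mm wide; the prongs reach 23 mm further forward; the pocket is 67 mm wide, so that the 60 mm clip's back fits in it with 3.5 mm to spare on each side.
- mat: Fixed black rubber mat for the fork, 180 mm (its x) by 280 mm (its y), 4 mm thick; origin at the centre of its underside, on the bench. The fork lies on it with its prongs roughly towards mat +y at first.
- washer: Loose closed ring washer of the same dark steel, 60 mm across, 5 mm thick, lying on the bench near the clip; origin at the centre of its underside. Bystander.
- grease: Grey grease jar, 70 mm across, 85 mm tall; origin at the centre of its underside. Bystander.
- hammer: Hammer lying on the bench, about 0.3 m long at most. Bystander.
There are look-alikes about, which are no part of the job. Leave any red look-alike of the part that bears fork_grip alone.

How it is judged:
By the outcome, as a careful person would: the job done as asked, in the order asked, and still so for the second after the job is handed in, with the robot touching nothing.
It also fails if it takes over 67 s, if anything falls off the work surface, if the arm or the gripper's body presses on something with over 40 N, if the wrist force passes 120 N, or if a joint passes its speed limit or range.

## Working session

There is one attempt and no reset: what is moved stays moved. The work goes in short steps, Python scripts to look and compute and a tool call to move; the robot and the scene stay as the last step left them, time stands still between calls to the robot, and variables do not carry over. Pictures are saved under pics/ and viewed, and the job is handed in when it is done.

Besides the shell and the picture viewer there is one more tool, called after "Emit:" by a JSON object that holds its "fn" and its "kwargs". jog_arm: Moves the arm, as the interface text tells. Its arguments: {"type":"object","properties":{"plan":{"type":"array"},"grip_force":{"type":"number"}},"required":["plan"]}

```bash
mkdir -p pics; ls; python3 - <<'E'
from workcell import *
import cv2,numpy as np
s=read_state()
for k,v in s.items(): print(k,np.round(v,4).tolist())
for n in ("side","top"):
    p,d=camera(n); cv2.imwrite(f"pics/{n}0.png",p[:,:,::-1]); np.savez(f"{n}0.npz",p=p,d=d)
    c=get_calibration(n); print(n,np.round(c["K"],1).tolist(),np.round(c["view"],3).tolist())
E
```

```text
pics
time_s 0.0
joints [-1.203, 0.3203, 1.5657, -0.0, 1.2574, -0.02]
qvel [-0.0003, 0.0003, -0.0001, 0.0019, 0.0014, 0.0002]
effort [0.003, -41.2449, -23.1977, 0.0728, 0.0457, -0.0001]
ee_pos [0.2173, -0.5319, 0.2131]
eef_rot [[0.9257, 0.3782, -0.0006], [0.3782, -0.9257, 0.0016], [0.0, -0.0017, -1.0]]
wrist_force [-0.1595, -0.87, 0.0893]
torque [-0.0081, -0.0215, 0.0518]
opening 0.0913
side [[372.7, 0.0, 312.8], [0.0, 372.7, 197.5], [0.0, 0.0, 1.0]] [[-0.899, -0.438, 0.009, 0.409], [-0.246, 0.486, -0.838, 0.21], [0.363, -0.756, -0.545, 0.931], [0.0, 0.0, 0.0, 1.0]]
top [[492.0, 0.0, 323.9], [0.0, 492.0, 193.8], [0.0, 0.0, 1.0]] [[-0.014, -1.0, -0.002, -0.073], [-0.995, 0.014, -0.099, 0.477], [0.099, 0.0, -0.995, 1.806], [0.0, 0.0, 0.0, 1.0]]
```

View pics/top0.png

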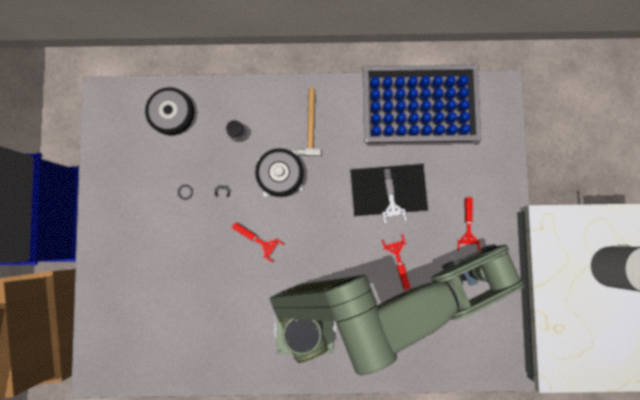

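View pics/side0.png

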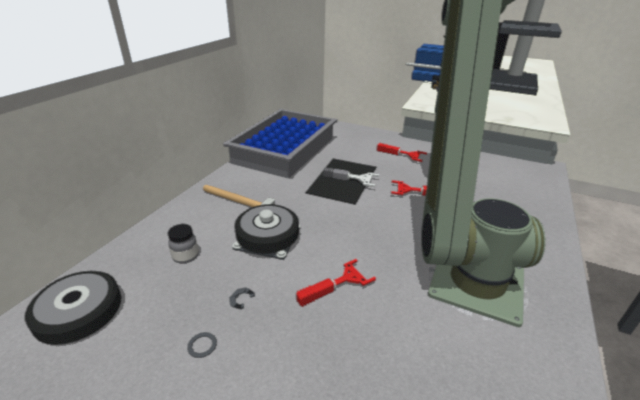

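Top view: the axle and wheel are at (279,172), with plate lugs and a bright axle end. The other wheel at (170,110) has a bare hole, so it is a decoy. The split clip is at (222,191), the closed ring washer at (185,191), and the grey fork on the mat at (391,195). The three red forks are look-alikes. I'll enlarge to confirm.

```bash
cat > h.py <<'E'
import numpy as np,cv2
from workcell import *
def px2w(cal,u,v,z):
    K=cal["K"];V=np.array(cal["view"]);R=V[:3,:3];t=V[:3,3]
    u=np.asarray(u,float);v=np.asarray(v,float)
    r=np.stack([(u-K[0][2])/K[0][0],(v-K[1][2])/K[1][1],np.ones_like(u)],-1)@R
    o=-R.T@t
    s=(z-o[2])/r[...,2]
    return o+s[...,None]*r
def w2px(cal,P):
    K=np.array(cal["K"]);V=np.array(cal["view"]);P=np.atleast_2d(P)
    q=(P@V[:3,:3].T+V[:3,3])@K.T
    return q[:,:2]/q[:,2:]
E
python3 - <<'E'
from h import *
im=cv2.imread("pics/top0.png"); s=cv2.imread("pics/side0.png")
r=lambda a,x0,x1,y0,y1:cv2.resize(a[y0:y1,x0:x1],(400,300),interpolation=cv2.INTER_CUBIC)
o=np.vstack([np.hstack([r(im,170,250,160,220),r(im,240,320,140,200)]),np.hstack([r(im,340,440,155,230),r(s,170,310,190,295)])])
cv2.imwrite("pics/crop0.png",o)
out={}
for c in ("top","side"):
  cal=get_calibration(c)
  for n in ("clip_bore","fork_grip","wheel","washer","mat"):
    L=cut_out(c,n)
    for k,e in enumerate(L[:4]):
        m=e["region"];out[f"{c}_{n}_{k}"]=m
        v,u=np.nonzero(m)
        print(c,n,round(e["score"],2),np.round(e["box"],1).tolist(),m.sum(),u.mean().round(1),v.mean().round(1))
np.savez("masks0.npz",**out)
E
```

```text
top fork_grip 0.85 [380.6, 167.9, 409.8, 222.4] 441 390.4 197.2
top fork_grip 0.78 [381.5, 234.8, 409.9, 286.0] 468 398.3 259.6
top fork_grip 0.63 [457.8, 197.4, 477.5, 246.6] 420 468.1 223.6
top fork_grip 0.58 [230.8, 223.9, 282.4, 258.1] 402 256.3 238.9
top wheel 0.8 [253.9, 146.9, 305.3, 197.2] 1823 278.9 171.8
top washer 0.5 [176.6, 183.7, 191.1, 197.2] 102 183.6 190.2
top mat 0.69 [349.1, 163.6, 426.8, 214.2] 3143 388.0 188.6
top mat 0.61 [381.7, 168.1, 405.6, 218.9] 416 390.2 196.3
side clip_bore 0.55 [228.2, 285.3, 253.9, 313.7] 291 239.4 297.0
side fork_grip 0.86 [323.2, 167.3, 377.5, 187.9] 479 347.5 175.7
side fork_grip 0.81 [392.3, 185.7, 423.4, 199.9] 178 407.8 188.6
side fork_grip 0.72 [295.3, 258.7, 375.7, 305.4] 1200 332.2 283.4
side fork_grip 0.68 [379.5, 146.3, 422.5, 161.0] 322 397.0 150.7
side wheel 0.77 [236.1, 207.8, 296.6, 251.4] 2335 266.3 229.1
side wheel 0.75 [202.9, 183.4, 277.1, 211.2] 564 234.7 196.2
side washer 0.79 [185.6, 332.1, 216.6, 358.3] 362 201.5 344.6
side mat 0.59 [305.5, 158.6, 378.1, 205.7] 1594 340.8 182.6
```

View pics/crop0.png

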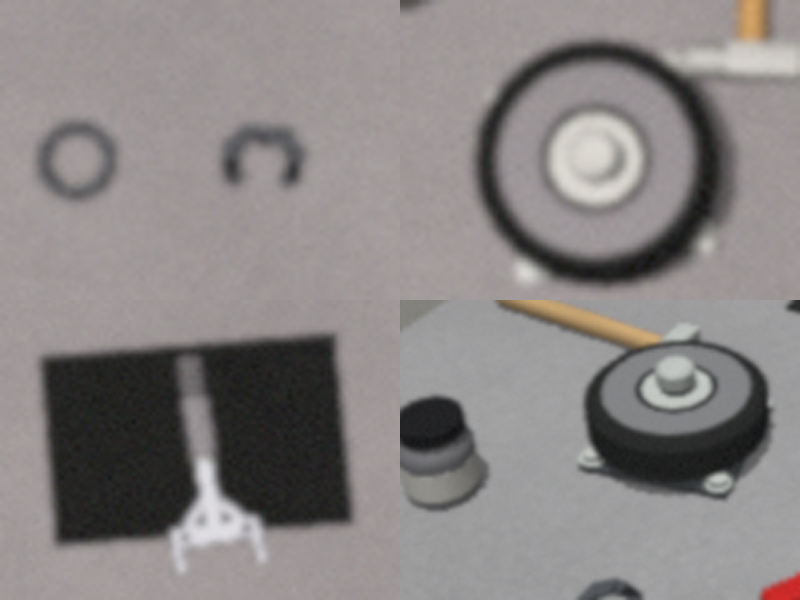

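Crop confirms each: closed ring washer (left), split clip with its mouth facing down in the image (−x), axle in the wheel with plate, and the grey/aluminium fork on the black mat. Next I fit exact poses.

```bash
cat >> h.py <<'E'
from scipy.optimize import minimize
def T2(p,x,y,a):
    c,s=np.cos(a),np.sin(a); p=np.asarray(p,float)
    return np.c_[x+c*p[:,0]-s*p[:,1], y+s*p[:,0]+c*p[:,1]]
def clip_poly():
    t=np.radians(np.linspace(45,315,40)); rb=15.5
    # outer
    out=[(-30,-16),(-30,16),(-16,30),(-4,30)]+[(30*np.cos(b),30*np.sin(b)) for b in np.radians(np.linspace(90,58,8))]
    top=[(16,25),(16,16),(10,13)]
    inn=[(rb*np.cos(b),rb*np.sin(b)) for b in np.radians(np.linspace(55,305,40))]
    bot=[(10,-13),(16,-16),(16,-25)]+[(30*np.cos(b),30*np.sin(b)) for b in np.radians(np.linspace(-58,-90,8))]+[(-4,-30),(-16,-30)]
    return np.array(out+top+inn+bot)/1000
S=8
def cover(cal,polys,box):
    x0,y0,x1,y1=box
    m=np.zeros(((y1-y0)*S,(x1-x0)*S),np.uint8)
    for P in polys:
        q=w2px(cal,P); q=(q+0.5-[x0,y0])*S-0.5
        cv2.fillPoly(m,[np.round(q*16).astype(np.int32)],255,shift=4)
    m=cv2.GaussianBlur(m.astype(np.float32)/255,(0,0),S*0.7)
    return cv2.resize(m,(x1-x0,y1-y0),interpolation=cv2.INTER_AREA)
def prism(poly2,z0,z1,n=4):
    return [np.c_[poly2,np.full(len(poly2),z)] for z in np.linspace(z0,z1,n)]
def fitcost(img,cal,polys,box):
    m=cover(cal,polys,box).ravel(); I=img[box[1]:box[3],box[0]:box[2]].ravel().astype(float)
    if m.std()<1e-6: return 1.0
    return 1-np.corrcoef(m,I)[0,1]**2
E
python3 - <<'E'
from h import *
C={c:get_calibration(c) for c in("top","side")}
I={c:np.load(f"{c}0.npz")["p"] for c in C}
for c in C:
    V=np.array(C[c]["view"]);print(c,"cam at",(-V[:3,:3].T@V[:3,3]).round(3))
print("mask-plane centers")
print("clip side",px2w(C["side"],239.4,297,0.003).round(3),"top",px2w(C["top"],222,191,0.003).round(3))
print("axle top: side",px2w(C["side"],266,213,0.0895).round(3),"top",px2w(C["top"],278.6,171,0.0895).round(3))
print("fork",px2w(C["top"],391,197,0.02).round(3), "mat",px2w(C["top"],388,188.6,0.004).round(3),"grease",px2w(C["top"],236,130,0.085).round(3),"hammer head",px2w(C["top"],310,152,0.02).round(3),"washer",px2w(C["top"],185,191.5,0).round(3))
poly=clip_poly()
box={"top":(208,180,237,204),"side":(220,278,262,322)}
g={c:I[c].astype(float).mean(2) for c in C}
def cost(p,cs):
    P=prism(T2(poly,*p),0,0.006)
    return sum(fitcost(g[c],C[c],P,box[c]) for c in cs)
x0,y0=px2w(C["side"],239.4,297,0.003)[:2]
for cs in (["top"],["side"],["top","side"]):
    best=None
    for a in np.radians([180,160,200]):
        r=minimize(cost,[x0,y0,a],args=(cs,),method="Nelder-Mead",options=dict(initial_simplex=[[x0,y0,a],[x0+.01,y0,a],[x0,y0+.01,a],[x0,y0,a+.3]],xatol=1e-5,fatol=1e-6))
        if best is None or r.fun<best.fun: best=r
    print(cs,best.x[:2].round(4),np.degrees(best.x[2]).round(1),best.fun.round(3))
E
```

```text
top cam at [ 0.295 -0.08   1.844]
side cam at [0.081 0.781 0.68 ]
mask-plane centers
clip side [0.498 0.306 0.003] top [0.494 0.303 0.003]
axle top: side [0.554 0.089 0.09 ] top [0.554 0.082 0.089]
fork [ 0.461 -0.33   0.02 ] mat [ 0.494 -0.321  0.004] grease [0.708 0.237 0.085] hammer head [ 0.635 -0.03   0.02 ] washer [0.495 0.444 0.   ]
['top'] [0.4883 0.3032] 177.6 0.063
['side'] [0.4878 0.3061] 176.8 0.092
['top', 'side'] [0.4884 0.3045] 175.7 0.2
```

```bash
cat >> h.py <<'E'
th=np.linspace(0,2*np.pi,72,endpoint=False)
def circ(x,y,r,z): return np.c_[x+r*np.cos(th),y+r*np.sin(th),np.full(72,z)]
def fit(cost,x0,d,args=()):
    x0=np.array(x0,float); sx=[x0]+[x0+np.eye(len(x0))[i]*d[i] for i in range(len(x0))]
    return minimize(cost,x0,args=args,method="Nelder-Mead",options=dict(initial_simplex=sx,xatol=1e-5,fatol=1e-7,maxiter=600))
def tubepoly(cal,x,y,r,z0,z1,n=6): return [circ(x,y,r,z) for z in np.linspace(z0,z1,n)]
FORK=[(30,-8),(30,8),(70,8)]
E
python3 - <<'E'
from h import *
C={c:get_calibration(c) for c in("top","side")}
I={c:np.load(f"{c}0.npz")["p"] for c in C}
g={c:I[c].astype(float).mean(2) for c in C}
box={"top":(248,142,308,202),"side":(228,200,306,258)}
def cost(p,cs):
    x,y,ri,=p; t=0
    for c in cs:
        b=box[c]
        m=cover(C[c],tubepoly(C[c],x,y,.09,.015,.063),b)-cover(C[c],[circ(x,y,ri,.063)],b)
        I=g[c][b[1]:b[3],b[0]:b[2]]; 
        # ignore bright hub, use clipped intensity
        I=np.minimum(I,140)
        t+=1-np.corrcoef(m.ravel(),I.ravel())[0,1]**2
    return t
for cs in (["top"],["side"],["top","side"]):
    r=fit(cost,[.554,.085,.07],[.01,.01,.005],(cs,)); print(cs,r.x.round(4),round(r.fun,3))
# axle by bright: hub ring disc
def cost2(p,cs):
    x,y,rh=p;t=0
    for c in cs:
        q=w2px(C[c],[[.554,.085,.063]])[0].round().astype(int); w=(16,14) 
        b=(q[0]-w[0],q[1]-w[1],q[0]+w[0],q[1]+w[1])
        m=np.maximum(cover(C[c],[circ(x,y,rh,.063)],b),cover(C[c],tubepoly(C[c],x,y,.019,.0715,.0895),b))
        I=np.minimum(g[c][b[1]:b[3],b[0]:b[2]],200); t+=1-np.corrcoef(m.ravel(),I.ravel())[0,1]**2
    return t
for cs in (["top"],["side"],["top","side"]):
    r=fit(cost2,[.554,.085,.036],[.01,.01,.005],(cs,)); print("hub",cs,r.x.round(4),round(r.fun,3))
# fork: bright metal/grey on mat
o=cv2.resize(I["side"][155:215,300:390,::-1],None,fx=8,fy=8,interpolation=cv2.INTER_CUBIC);cv2.imwrite("pics/forkside.png",o)
o=cv2.resize(I["top"][160:228,345:430,::-1],None,fx=8,fy=8,interpolation=cv2.INTER_CUBIC);cv2.imwrite("pics/forktop.png",o)
E
```

```text
['top'] [0.5564 0.0826 0.0728] 0.086
['side'] [0.5543 0.0887 0.0714] 0.197
['top', 'side'] [0.5564 0.084  0.0728] 0.344
hub ['top'] [0.5569 0.0845 0.0328] 0.314
hub ['side'] [0.5567 0.0855 0.0332] 0.572
hub ['top', 'side'] [0.5568 0.0851 0.033 ] 0.891
```

View pics/forktop.png

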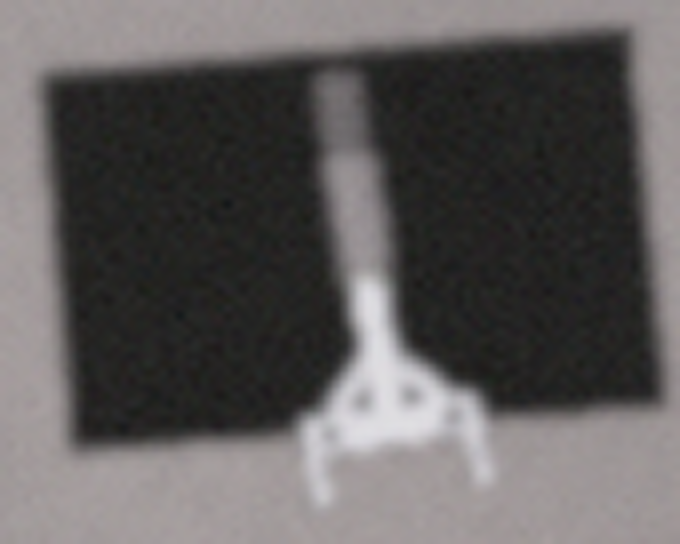

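View pics/forkside.png

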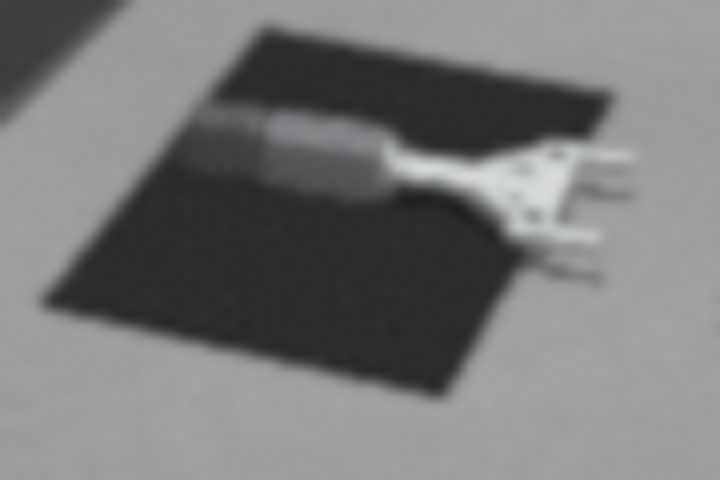

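```bash
cat >> h.py <<'E'
Hd=np.array([(-65,-13),(-65,13),(30,13),(30,-13)])/1000
Sh=np.array([(30,-8),(30,8),(75,8),(98,33),(98,41.5),(133,41.5),(133,33.5),(110,33.5),(110,-33.5),(133,-33.5),(133,-41.5),(98,-41.5),(98,-33),(75,-8)])/1000
def forkcover(cal,p,zc,b):
    h=cover(cal,prism(T2(Hd,*p),zc-.015,zc+.015,6),b); s=cover(cal,prism(T2(Sh,*p),zc-.004,zc+.004,3),b)
    return h*(1-s),s
def forkcost(p,cs,C,g,box,zc,mat=None):
    t=0
    for c in cs:
        b=box[c]; h,s=forkcover(C[c],p,zc,b)
        cols=[np.ones(h.size),h.ravel(),s.ravel()]
        if mat is not None: cols.append((cover(C[c],[mat],b)*(1-np.maximum(h,s))).ravel())
        A=np.stack(cols,1); y=g[c][b[1]:b[3],b[0]:b[2]].ravel()
        k,*_=np.linalg.lstsq(A,y,rcond=None); t+=((y-A@k)**2).mean()/y.var()
    return t
E
python3 - <<'E'
from h import *
C={c:get_calibration(c) for c in("top","side")}
I={c:np.load(f"{c}0.npz")["p"] for c in C}
g={c:I[c].astype(float).mean(2) for c in C}
box={"top":(343,158,434,228),"side":(298,153,392,210)}
M=np.array([(-90,-140),(90,-140),(90,140),(-90,140)])/1000
def mc(p,cs):
    m=np.c_[T2(M,*p),np.full(4,.004)]
    return forkcost(fk,cs,C,g,box,.019,m)
fk=[.485,-.325,np.radians(188)]
mp=[.494,-.321,np.radians(8)]
for it in range(2):
  for cs in (["top"],["side"],["top","side"]):
    r=fit(mc,mp,[.01,.01,.05],(cs,)); print("mat",cs,r.x[:2].round(4),np.degrees(r.x[2]).round(1),round(r.fun,3))
  mp=r.x; m=np.c_[T2(M,*mp),np.full(4,.004)]
  for cs in (["top"],["side"],["top","side"]):
    r=fit(forkcost,fk,[.01,.01,.05],(cs,C,g,box,.019,m)); print("fork",cs,r.x[:2].round(4),np.degrees(r.x[2]).round(1),round(r.fun,3))
  fk=r.x
for c in C:
    o=cv2.resize(I[c][:,:,::-1],None,fx=1,fy=1).copy()
    b=box[c]; o=cv2.resize(o[b[1]:b[3],b[0]:b[2]],None,fx=8,fy=8,interpolation=cv2.INTER_CUBIC)
    for P in [m]+prism(T2(Hd,*fk),.004,.034,2)+prism(T2(Sh,*fk),.023,.023,1):
        q=((w2px(C[c],P)+.5-b[:2])*8).astype(np.int32); cv2.polylines(o,[q],True,(0,0,255))
    cv2.imwrite(f"pics/forkfit_{c}.png",o)
E
```

```text
mat ['top'] [ 0.4924 -0.3232] 3.9 0.114
mat ['side'] [ 0.4892 -0.3167] 3.7 0.19
mat ['top', 'side'] [ 0.4912 -0.3215] 3.8 0.327
fork ['top'] [ 0.5086 -0.3235] 187.4 0.029
fork ['side'] [ 0.5058 -0.3255] 186.5 0.149
fork ['top', 'side'] [ 0.5071 -0.3238] 187.2 0.181
mat ['top'] [ 0.4916 -0.3235] 3.6 0.026
mat ['side'] [ 0.4896 -0.3172] 3.9 0.135
mat ['top', 'side'] [ 0.4912 -0.3215] 3.8 0.181
fork ['top'] [ 0.5092 -0.3226] 187.8 0.029
fork ['side'] [ 0.5057 -0.3241] 186.9 0.149
fork ['top', 'side'] [ 0.5071 -0.3238] 187.2 0.181
```

View pics/forkfit_top.png

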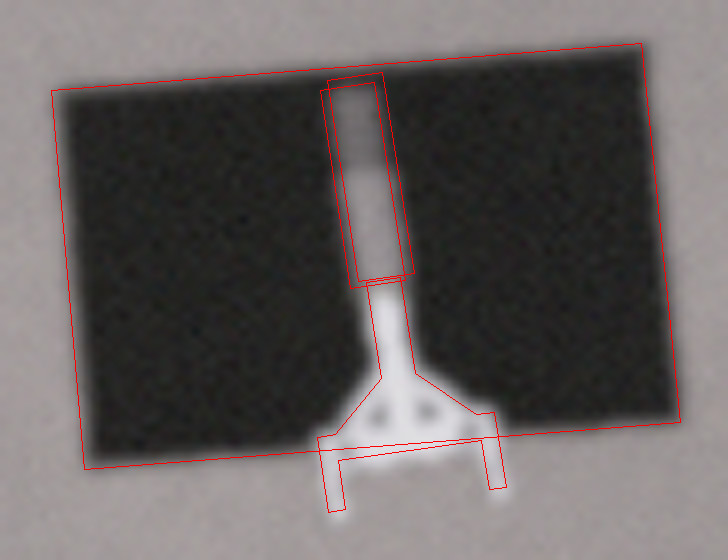

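View pics/forkfit_side.png

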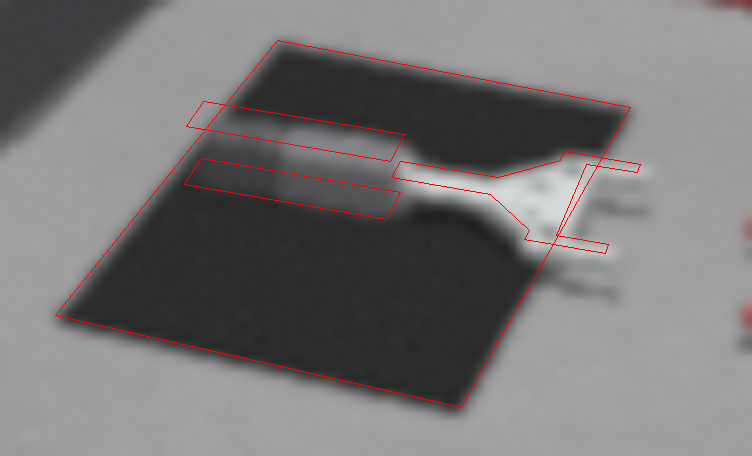

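Push direction chosen: from +y towards −y, because that side is free of the hammer and jar. Helper first, then hover over the clip.

```bash
cat >> h.py <<'E'
from scipy.spatial.transform import Rotation as Rr
def goal(x,y,z,jaw):
    """prints shift / turn in the present tool axes for TCP at x,y,z, tool y axis at yaw jaw(deg), pointing down"""
    s=read_state(); R=np.array(s["eef_rot"]); p=np.array(s["ee_pos"])
    a=np.radians(jaw); yv=np.array([np.cos(a),np.sin(a),0]); zv=np.array([0,0,-1.]); xv=np.cross(yv,zv)
    G=np.c_[xv,yv,zv]
    print("shift",(R.T@(np.array([x,y,z])-p)).round(4).tolist(),"turn",np.degrees(Rr.from_matrix(R.T@G).as_rotvec()).round(2).tolist())
def st():
    s=read_state(); R=np.array(s["eef_rot"])
    print("t",round(s["time_s"],2),"pos",np.round(s["ee_pos"],4).tolist(),"jaw",np.degrees(np.arctan2(R[1,1],R[0,1])).round(2),"F",np.round(s["wrist_force"],2).tolist(),"open",round(s["opening"],4),"j",np.round(s["joints"],2).tolist())
E
python3 -c "
from h import *
goal(.498,.304,.10,-93.3)"
```

```text
shift [0.576, -0.6682, 0.1139] turn [0.01, -0.0, 25.52]
```

Emit:
{"fn": "jog_arm", "kwargs": {"plan": [[100,0.03,-0.033,0,0,0,1.3],[100,0.06,-0.067,0,0,0,2.6],[100,0.09,-0.1,0,0,0,4],[100,0.12,-0.134,0,0,0,5.2],[100,0.15,-0.167,0,0,0,6.5],[100,0.18,-0.2,0,0,0,8],[100,0.21,-0.234,0,0,0,9.2],[100,0.24,-0.268,0,0,0,10.5],[100,0.27,-0.3,0,0,0,12],[100,0.3,-0.334,0,0,0,13.2],[100,0.33,-0.368,0,0,0,14.5],[100,0.36,-0.4,0,0,0,16],[100,0.39,-0.434,0,0,0,17.2],[100,0.42,-0.468,0,0,0,18.5],[100,0.45,-0.5,0,0,0,20],[100,0.48,-0.55,0,0,0,21.5],[100,0.52,-0.6,0,0,0,23],[100,0.55,-0.64,0,0,0,24.5],[100,0.576,-0.668,0.05,0,0,25.5],[100,0.576,-0.668,0.09,0,0,25.5]]}}

```text
time_s: 2.6
ee_pos: [0.4997, 0.3047, 0.1369]
eef_rot: [[0.998, -0.055, 0.008], [-0.055, -0.998, 0.005], [0.008, -0.006, -1.0]]
wrist_force: [-0.1, -0.7, -0.5]
opening: 0.0913
```

```bash
python3 - <<'E'
from h import *
st()
for n in ("side","top"):
    p,d=camera(n); np.savez(f"{n}1.npz",p=p,d=d)
    cal=get_calibration(n); q=w2px(cal,[[.498,.304,.05]])[0].astype(int)
    w,h=(50,40); cv2.imwrite(f"pics/{n}1.png",cv2.resize(p[q[1]-h:q[1]+h,q[0]-w:q[0]+w,::-1],None,fx=7,fy=7,interpolation=cv2.INTER_CUBIC)); print(n,q, w2px(cal,[read_state()["ee_pos"]]).round(1))
goal(.498,.304,.0025,-93.3)
E
```

```text
t 2.6 pos [0.4997, 0.3047, 0.1369] jaw -93.15 F [-0.08, -0.66, -0.49] open 0.0913 j [0.53, 0.39, 1.66, 0.0, 1.08, 2.15]
side [237 282] [[236. 257.]]
top [219 188] [[215.5 187.4]]
shift [0.0056, -0.0049, 0.1264] turn [0.37, 0.58, 0.18]
```

View pics/side1.png

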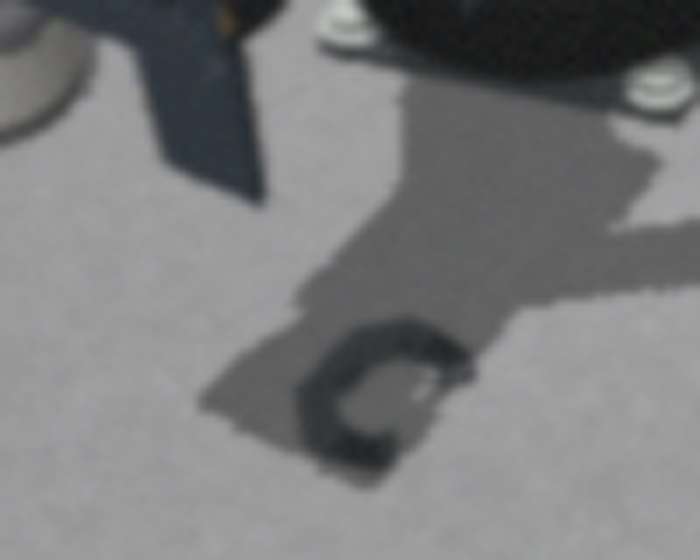

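View pics/top1.png

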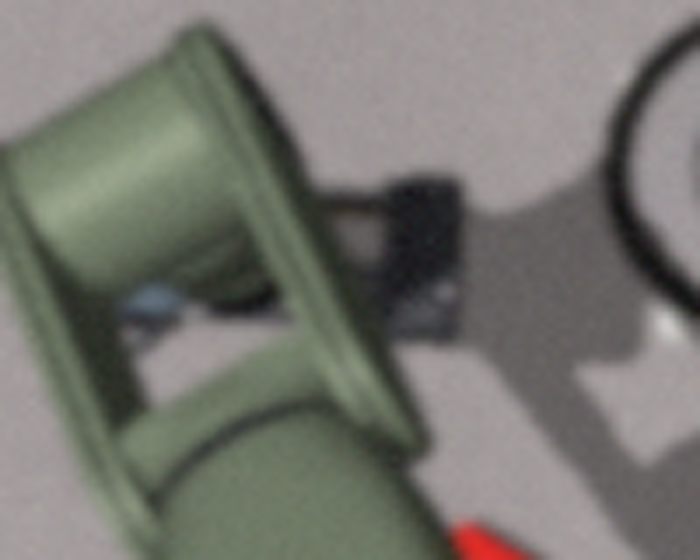

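Side view: the clip at crop (390,400) sits inside the gripper's shadow, mouth to −x as fitted. Descending.

Emit:
{"fn": "jog_arm", "kwargs": {"plan": [[100,0.003,-0.003,0.03,0.4,0.6,0.2],[100,0.0056,-0.0049,0.06,0.4,0.6,0.2],[100,0.0056,-0.0049,0.09,0.4,0.6,0.2],[100,0.0056,-0.0049,0.105,0.4,0.6,0.2],[100,0.0056,-0.0049,0.115,0.4,0.6,0.2],[100,0.0056,-0.0049,0.12,0.4,0.6,0.2],[100,0.0056,-0.0049,0.123,0.4,0.6,0.2],[100,0.0056,-0.0049,0.123,0.4,0.6,0.2],[100,0.0056,-0.0049,0.123,0.4,0.6,0.2]]}}

```text
time_s: 3.6
ee_pos: [0.4986, 0.3043, 0.0068]
eef_rot: [[0.998, -0.058, 0.002], [-0.058, -0.998, 0.001], [0.002, -0.001, -1.0]]
wrist_force: [-0.3, 0.0, 0.2]
opening: 0.0909
```

```bash
python3 - <<'E'
from h import *
st(); goal(.498,.304,.002,-93.3)
E
```

```text
t 3.6 pos [0.4986, 0.3043, 0.0068] jaw -93.33 F [-0.28, 0.02, 0.21] open 0.0909 j [0.53, 0.53, 1.81, 0.0, 0.8, 2.16]
shift [-0.0006, 0.0003, 0.0048] turn [-0.08, -0.1, -0.03]
```

Emit:
{"fn": "jog_arm", "kwargs": {"plan": [[100,0,0,0.003,0,0,0],[100,0,0,0.005,0,0,0],[100,0,0,0.005,0,0,0],[50,0,0,0.005,0,0,0],[50,0,0,0.005,0,0,0],[50,0,0,0.005,0,0,0],[50,0,0,0.005,0,0,0],[50,0,0,0.005,0,0,0]], "grip_force": 20}}

```text
time_s: 4.4
ee_pos: [0.4986, 0.3043, 0.0018]
eef_rot: [[0.998, -0.058, 0.002], [-0.058, -0.998, 0.001], [0.002, -0.001, -1.0]]
wrist_force: [-0.9, 0.2, 0.4]
opening: 0.059
```

```bash
python3 - <<'E'
from h import *
st()
E
```

```text
t 4.4 pos [0.4986, 0.3043, 0.0018] jaw -93.33 F [-0.88, 0.18, 0.43] open 0.059 j [0.53, 0.54, 1.81, 0.0, 0.79, 2.16]
```

Emit:
{"fn": "jog_arm", "kwargs": {"plan": [[50,0,0,-0.01,0,0,0],[50,0,0,-0.04,0,0,0],[50,0,0,-0.08,0,0,0],[50,0,0,-0.12,0,0,-3],[50,0.003,0.007,-0.14,0,0,-9],[50,0.009,0.021,-0.14,0,0,-15],[50,0.015,0.035,-0.14,0,0,-21],[50,0.021,0.049,-0.14,0,0,-27],[50,0.027,0.063,-0.14,0,0,-33],[50,0.032,0.077,-0.14,0,0,-39],[50,0.038,0.091,-0.14,0,0,-45],[50,0.044,0.105,-0.14,0,0,-51],[50,0.05,0.119,-0.14,0,0,-57],[50,0.056,0.133,-0.14,0,0,-63],[50,0.06,0.145,-0.14,0,0,-69],[50,0.064,0.154,-0.14,0,0,-75],[50,0.067,0.16,-0.14,0,0,-81],[50,0.0677,0.1616,-0.14,0,0,-87],[50,0.0677,0.1616,-0.14,0,0,-93.3],[50,0.0677,0.1616,-0.14,0,0,-93.3]]}}

```text
time_s: 6.4
ee_pos: [0.5565, 0.1387, 0.1423]
eef_rot: [[0.001, 1.0, 0.002], [1.0, -0.001, 0.001], [0.001, 0.002, -1.0]]
wrist_force: [0.1, -1.0, 0.1]
opening: 0.0594
```

```bash
python3 - <<'E'
from h import *
st()
for n in ("side","top"):
    p,d=camera(n); np.savez(f"{n}2.npz",p=p,d=d)
    cal=get_calibration(n); q=w2px(cal,[[.5568,.12,.1]])[0].astype(int)
    w,h=(50,40); cv2.imwrite(f"pics/{n}2.png",cv2.resize(p[q[1]-h:q[1]+h,q[0]-w:q[0]+w,::-1],None,fx=7,fy=7,interpolation=cv2.INTER_CUBIC)); print(n,q)
goal(.5568,.139,.075,0)
E
```

```text
t 6.4 pos [0.5565, 0.1387, 0.1423] jaw -0.05 F [0.1, -0.96, 0.14] open 0.0594 j [0.22, 0.37, 1.68, 0.0, 1.09, 0.22]
side [258 215]
top [267 170]
shift [0.0, 0.0001, 0.0671] turn [0.12, -0.09, -0.15]
```

View pics/side2.png

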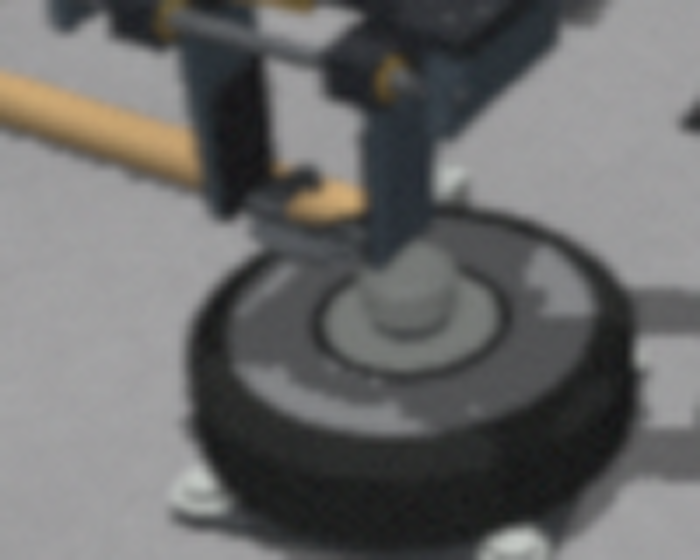

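View pics/top2.png

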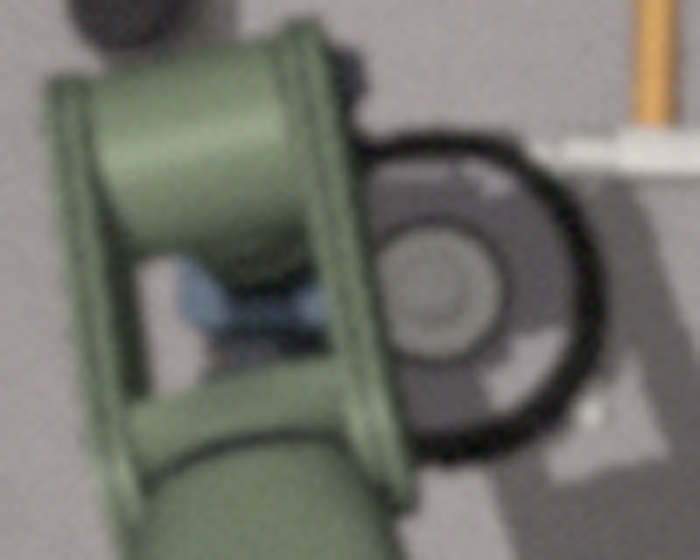

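Side view: the clip is held level between the fingers, its flat back (crop 310,235) facing the camera (+y) and its mouth towards the axle. Lowering.

Emit:
{"fn": "jog_arm", "kwargs": {"plan": [[50,0,0,0.02,0.1,-0.1,0],[50,0,0,0.04,0.1,-0.1,0],[50,0,0,0.055,0.1,-0.1,0],[50,0,0,0.064,0.1,-0.1,0],[50,0,0,0.068,0.1,-0.1,0],[50,0,0,0.071,0.1,-0.1,0],[50,0,0,0.073,0.1,-0.1,0],[50,0,0,0.0745,0.1,-0.1,0],[50,0,0,0.0745,0.1,-0.1,0],[50,0,0,0.0745,0.1,-0.1,0]]}}

```text
time_s: 7.5
ee_pos: [0.5569, 0.139, 0.068]
eef_rot: [[0.003, 1.0, 0.001], [1.0, -0.003, -0.0], [-0.0, 0.001, -1.0]]
wrist_force: [0.3, -1.0, -1.0]
opening: 0.0589
```

```bash
python3 - <<'E'
from h import *
st()
E
```

```text
t 7.5 pos [0.5569, 0.139, 0.068] jaw -0.16 F [0.3, -0.95, -0.99] open 0.0589 j [0.22, 0.45, 1.77, -0.0, 0.93, 0.23]
```

Emit:
{"fn": "jog_arm", "kwargs": {"plan": [[50,0,0,0.001,0,0,0],[50,0,0,0.002,0,0,0],[50,0,0,0.0028,0,0,0],[50,0,0,0.0028,0,0,0]]}}

```text
time_s: 7.9
ee_pos: [0.5568, 0.139, 0.065]
eef_rot: [[0.003, 1.0, 0.001], [1.0, -0.003, -0.0], [-0.0, 0.001, -1.0]]
wrist_force: [-0.1, -0.7, -0.2]
opening: 0.059
```

Emit:
{"fn": "jog_arm", "kwargs": {"plan": [[50,0,0,0.0006,0,0,0],[50,0,0,0.0006,0,0,0],[72,0,0,0.0006,0,0,0],[72,0,0,0.0006,0,0,0],[72,0,0,0.0006,0,0,0],[72,0,0,-0.004,0,0,0],[72,0,0,-0.02,0,0,0],[80,0,0,-0.06,0,0,0],[100,0,0,-0.1,0,0,0],[100,0.03,0,-0.13,0,0,0],[100,0.07,0,-0.13,0,0,0],[100,0.11,0,-0.13,0,0,0],[100,0.15,0,-0.13,0,0,0],[100,0.19,0,-0.13,0,0,0],[100,0.2,0,-0.13,0,0,0]]}}

```text
time_s: 9.4
ee_pos: [0.5568, 0.3429, 0.1948]
eef_rot: [[-0.001, 1.0, 0.001], [1.0, 0.001, 0.002], [0.002, 0.001, -1.0]]
wrist_force: [-0.1, -0.4, 0.5]
opening: 0.0911
```

```bash
python3 - <<'E'
from h import *
st()
for n in ("side","top"):
    p,d=camera(n); np.savez(f"{n}3.npz",p=p,d=d)
    cal=get_calibration(n); q=w2px(cal,[[.5568,.12,.063]])[0].astype(int)
    w,h=(50,40); cv2.imwrite(f"pics/{n}3.png",cv2.resize(p[q[1]-h:q[1]+h,q[0]-w:q[0]+w,::-1],None,fx=7,fy=7,interpolation=cv2.INTER_CUBIC)); print(n,q)
E
```

```text
t 9.4 pos [0.5568, 0.3429, 0.1948] jaw 0.03 F [-0.09, -0.36, 0.54] open 0.0911 j [0.53, 0.46, 1.4, 0.0, 1.28, 0.53]
side [259 226]
top [268 171]
```

View pics/side3.png

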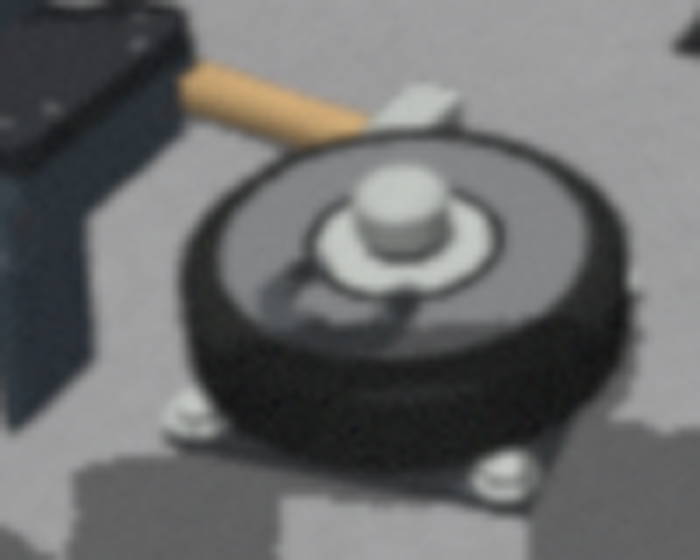

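View pics/top3.png

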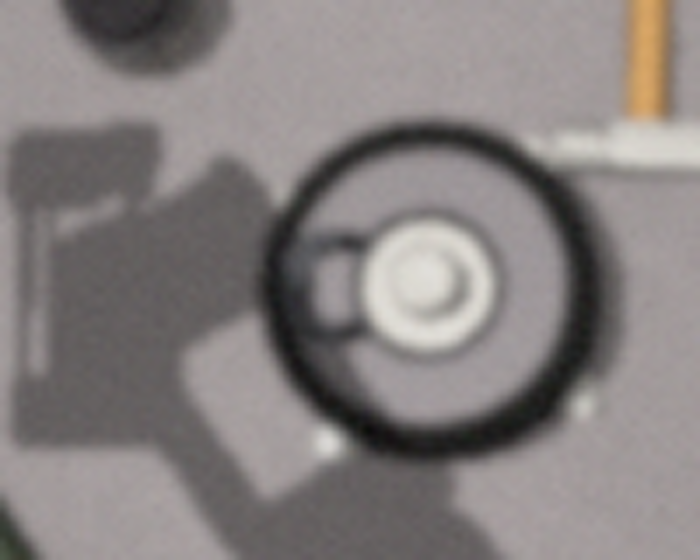

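Top view: the clip lies flat, arms at crop rows 240/328 (mid 284) and hub circle centre at row 285, so laterally aligned with its mouth towards the axle. Going to the fork.

Emit:
{"fn": "jog_arm", "kwargs": {"plan": [[100,-0.02,0,0,0,0,2],[100,-0.055,-0.004,0,0,0,7],[100,-0.095,-0.007,0,0,0,12],[100,-0.135,-0.01,0,0,0,17],[100,-0.175,-0.013,0,0,0,22],[100,-0.215,-0.016,0,0,0,27],[100,-0.255,-0.019,0,0,0,32],[100,-0.295,-0.022,0,0,0,37],[100,-0.335,-0.025,0,0,0,42],[100,-0.375,-0.028,0,0,0,47],[100,-0.415,-0.031,0,0,0,52],[100,-0.455,-0.034,0,0,0,57],[100,-0.495,-0.037,0,0,0,62],[100,-0.535,-0.04,0,0,0,67],[100,-0.575,-0.043,0.01,0,0,72],[100,-0.61,-0.046,0.03,0,0,76],[100,-0.64,-0.048,0.05,0,0,80],[100,-0.66,-0.05,0.07,0,0,82.8],[100,-0.6665,-0.05,0.09,0,0,82.8],[100,-0.6665,-0.05,0.1,0,0,82.8]]}}

```text
time_s: 11.5
ee_pos: [0.5031, -0.3283, 0.0935]
eef_rot: [[0.993, 0.12, -0.003], [0.12, -0.993, 0.0], [-0.003, -0.001, -1.0]]
wrist_force: [-1.1, 0.0, -0.1]
opening: 0.0915
```

```bash
python3 - <<'E'
from h import *
st()
for n in ("side","top"):
    p,d=camera(n); np.savez(f"{n}4.npz",p=p,d=d)
    cal=get_calibration(n); q=w2px(cal,[[.507,-.323,.06]])[0].astype(int)
    w,h=(50,40); cv2.imwrite(f"pics/{n}4.png",cv2.resize(p[q[1]-h:q[1]+h,q[0]-w:q[0]+w,::-1],None,fx=7,fy=7,interpolation=cv2.INTER_CUBIC)); print(n,q)
goal(.507,-.323,.008,-82.8)
E
```

```text
t 11.5 pos [0.5031, -0.3283, 0.0935] jaw -83.1 F [-1.09, 0.03, -0.12] open 0.0915 j [-0.6, 0.46, 1.67, -0.0, 1.02, 0.85]
side [339 163]
top [390 183]
shift [0.0036, -0.003, 0.0859] turn [-0.1, 0.15, -0.17]
```

View pics/side4.png

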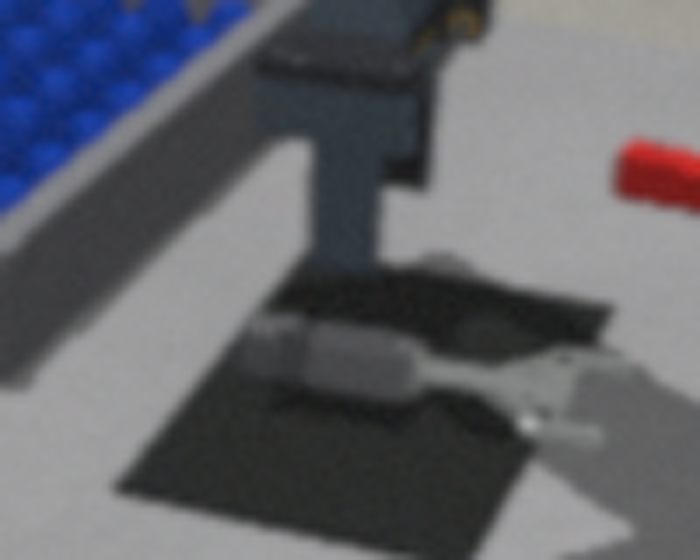

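The hand is above the grey fork on the mat (handle at crop 340,355). Descending with margins.

Emit:
{"fn": "jog_arm", "kwargs": {"plan": [[100,0.0036,-0.003,0.02,-0.1,0.15,-0.2],[100,0.0036,-0.003,0.045,-0.1,0.15,-0.2],[100,0.0036,-0.003,0.065,-0.1,0.15,-0.2],[100,0.0036,-0.003,0.077,-0.1,0.15,-0.2],[100,0.0036,-0.003,0.083,-0.1,0.15,-0.2],[100,0.0036,-0.003,0.085,-0.1,0.15,-0.2],[100,0.0036,-0.003,0.085,-0.1,0.15,-0.2],[100,0.0036,-0.003,0.085,-0.1,0.15,-0.2]]}}

```text
time_s: 12.4
ee_pos: [0.5076, -0.3234, 0.0099]
eef_rot: [[0.992, 0.126, 0.002], [0.126, -0.992, -0.001], [0.001, 0.001, -1.0]]
wrist_force: [-0.2, -0.1, -0.2]
opening: 0.0916
```

```bash
python3 - <<'E'
from h import *
st()
E
```

```text
t 12.4 pos [0.5076, -0.3234, 0.0099] jaw -82.77 F [-0.21, -0.14, -0.2] open 0.0916 j [-0.59, 0.55, 1.76, -0.0, 0.83, 0.86]
```

Emit:
{"fn": "jog_arm", "kwargs": {"plan": [[60,0,0,0.002,0,0,0],[40,0,0,0.002,0,0,0],[25,0,0,0.002,0,0,0],[15,0,0,0.002,0,0,0],[15,0,0,0.002,0,0,0],[15,0,0,0.002,0,0,0],[15,0,0,0.002,0,0,0],[15,0,0,0.002,0,0,0],[15,0,0,0.002,0,0,0],[15,0,0,0.002,0,0,0]], "grip_force": 50}}

```text
time_s: 13.4
ee_pos: [0.5075, -0.3232, 0.0079]
eef_rot: [[0.992, 0.126, 0.001], [0.126, -0.992, -0.001], [0.001, 0.001, -1.0]]
wrist_force: [0.3, 1.2, -0.2]
opening: 0.0256
```

```bash
python3 - <<'E'
from h import *
st()
E
```

```text
t 13.4 pos [0.5075, -0.3232, 0.0079] jaw -82.78 F [0.27, 1.24, -0.24] open 0.0256 j [-0.59, 0.55, 1.76, 0.0, 0.83, 0.86]
```

Emit:
{"fn": "jog_arm", "kwargs": {"plan": [[15,0,0,-0.01,0,0,0],[15,0,0,-0.04,0,0,0],[15,0,0,-0.08,0,0,0],[15,0,-0.01,-0.12,0,0,0],[15,0.005,-0.035,-0.15,0,0,-3],[15,0.01,-0.075,-0.17,0,0,-8],[15,0.02,-0.115,-0.17,0,0,-13],[15,0.03,-0.155,-0.17,0,0,-18],[15,0.04,-0.195,-0.17,0,0,-24],[15,0.05,-0.235,-0.17,0,0,-30],[15,0.06,-0.275,-0.17,0,0,-36],[15,0.07,-0.315,-0.17,0,0,-42],[15,0.08,-0.36,-0.17,0,0,-48],[15,0.09,-0.405,-0.17,0,0,-54],[15,0.1,-0.45,-0.17,0,0,-60],[15,0.108,-0.495,-0.17,0,0,-66],[15,0.116,-0.54,-0.17,0,0,-72],[15,0.123,-0.58,-0.165,0,0,-77],[15,0.128,-0.61,-0.16,0,0,-81],[15,0.13,-0.63,-0.155,0,0,-82.8]]}}

```text
time_s: 15.4
ee_pos: [0.5568, 0.3205, 0.1623]
eef_rot: [[-0.004, 1.0, 0.002], [1.0, 0.004, -0.0], [-0.0, 0.002, -1.0]]
wrist_force: [0.8, -0.6, -1.8]
opening: 0.0257
```

```bash
python3 - <<'E'
from h import *
st()
for n in ("side","top"):
    p,d=camera(n); np.savez(f"{n}5.npz",p=p,d=d)
    cal=get_calibration(n); q=w2px(cal,[[.5568,.2,.1]])[0].astype(int)
    w,h=(57,42); cv2.imwrite(f"pics/{n}5.png",cv2.resize(p[q[1]-h:q[1]+h,q[0]-w:q[0]+w,::-1],None,fx=7,fy=7,interpolation=cv2.INTER_CUBIC)); print(n,q)
goal(.5568,.32,.0575,0)
E
```

```text
t 15.4 pos [0.5568, 0.3205, 0.1623] jaw 0.21 F [0.85, -0.57, -1.76] open 0.0257 j [0.51, 0.46, 1.48, -0.0, 1.2, 0.5]
side [240 232]
top [245 170]
shift [-0.0001, 0.0007, 0.1039] turn [-0.02, 0.06, 0.17]
```

View pics/side5.png

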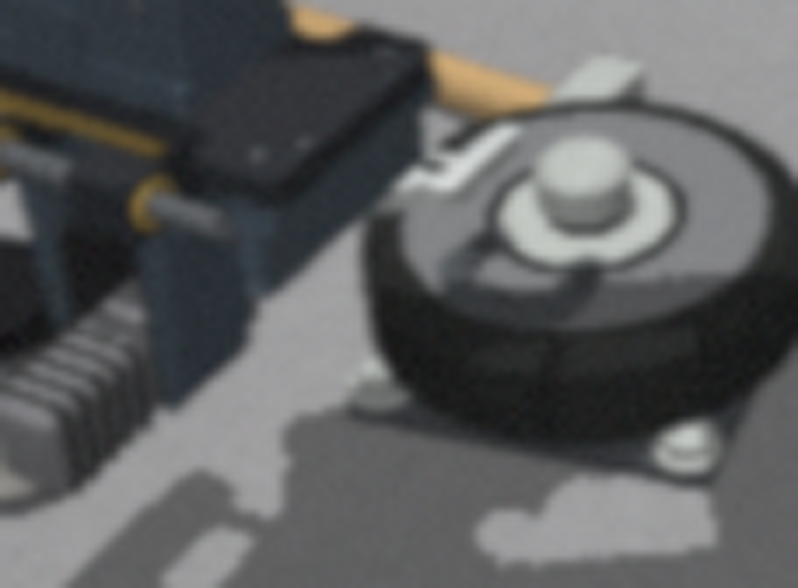

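View pics/top5.png

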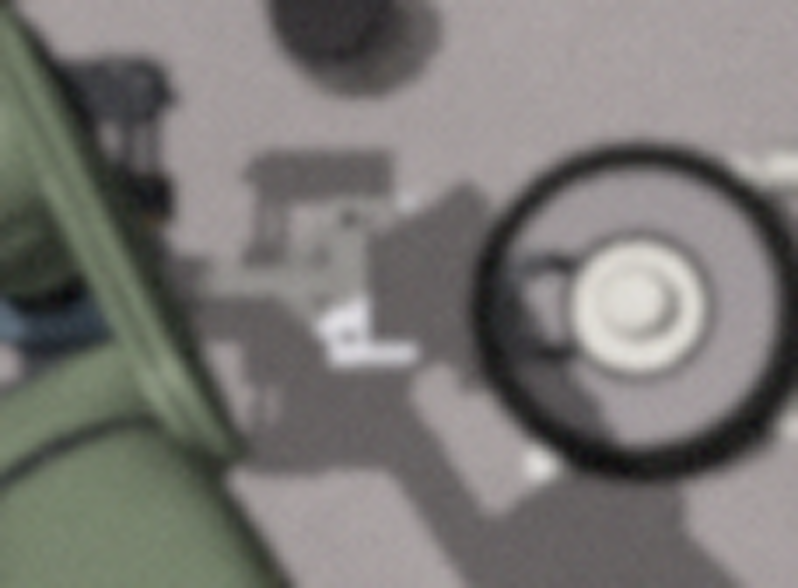

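Fork points at the axle; clip unmoved (arms at crop rows 262/350). Lowering the fork beyond the clip's back.

Emit:
{"fn": "jog_arm", "kwargs": {"plan": [[15,0,0.0005,0.025,0,0.06,0.2],[15,0,0.0005,0.05,0,0.06,0.2],[15,0,0.0005,0.075,0,0.06,0.2],[15,0,0.0005,0.092,0,0.06,0.2],[15,0,0.0005,0.099,0,0.06,0.2],[15,0,0.0005,0.102,0,0.06,0.2],[15,0,0.0005,0.102,0,0.06,0.2],[15,0,0.0005,0.102,0,0.06,0.2]]}}

```text
time_s: 16.3
ee_pos: [0.5574, 0.3202, 0.0606]
eef_rot: [[0.001, 1.0, 0.002], [1.0, -0.001, 0.001], [0.001, 0.002, -1.0]]
wrist_force: [-0.3, -0.1, -1.7]
opening: 0.0256
```

```bash
cat > look.py <<'E'
import sys
from h import *
k=sys.argv[1]; P=[float(v) for v in sys.argv[2:5]]; st()
o=[]
for n in ("top","side"):
    p,d=camera(n); np.savez(f"{n}{k}.npz",p=p,d=d)
    q=w2px(get_calibration(n),[P])[0].astype(int); w,h=(50,36)
    q=np.clip(q,[w,h],[640-w,400-h])
    o.append(cv2.resize(p[q[1]-h:q[1]+h,q[0]-w:q[0]+w,::-1],None,fx=8,fy=8,interpolation=cv2.INTER_CUBIC)[:,:,:]); print(n,"crop origin",q-[w,h],"x8")
cv2.imwrite(f"pics/look{k}.png",cv2.resize(np.vstack(o),(0,0),fx=.52,fy=.52,interpolation=cv2.INTER_AREA))
E
python3 look.py 6 .5568 .17 .066; python3 -c "
from h import *
goal(.5568,.32,.0578,0)"
```

```text
t 16.3 pos [0.5574, 0.3202, 0.0606] jaw -0.06 F [-0.27, -0.07, -1.71] open 0.0256 j [0.5, 0.55, 1.61, -0.0, 0.99, 0.5]
top crop origin [205 135] x8
side crop origin [198 200] x8
shift [-0.0003, -0.0005, 0.0027] turn [0.08, -0.05, -0.04]
```

View pics/look6.png

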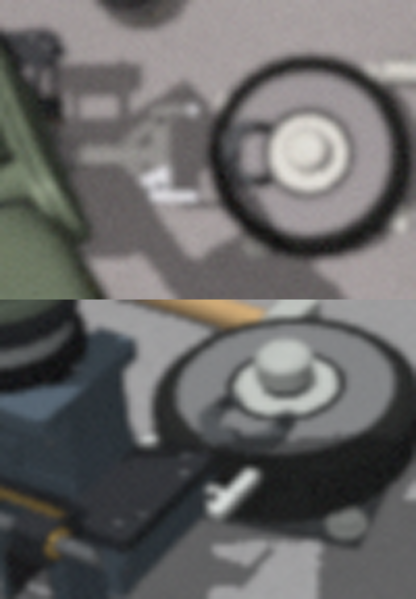

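Top view: prongs at rows 108/197 (mid 152), hub centre 152, clip arms about 127/183 – aligned. Advancing gently.

Emit:
{"fn": "jog_arm", "kwargs": {"plan": [[15,0,-0.0005,0.0028,0.1,0,0],[15,0,-0.0005,0.0028,0.1,0,0],[15,-0.006,-0.0005,0.0028,0.1,0,0],[15,-0.012,-0.0005,0.0028,0.1,0,0],[15,-0.018,-0.0005,0.0028,0.1,0,0],[15,-0.024,-0.0005,0.0028,0.1,0,0],[15,-0.03,-0.0005,0.0028,0.1,0,0],[15,-0.036,-0.0005,0.0028,0.1,0,0],[15,-0.042,-0.0005,0.0028,0.1,0,0],[15,-0.042,-0.0005,0.0028,0.1,0,0]]}}

```text
time_s: 17.4
ee_pos: [0.5567, 0.2774, 0.0577]
eef_rot: [[0.002, 1.0, -0.001], [1.0, -0.002, 0.0], [0.0, -0.001, -1.0]]
wrist_force: [0.0, -0.2, -2.0]
opening: 0.0259
```

```bash
python3 look.py 7 .5568 .14 .066; python3 -c "
from h import *
goal(.5568,.25,.0575,0)"
```

```text
t 17.4 pos [0.5567, 0.2774, 0.0577] jaw -0.09 F [0.01, -0.24, -2.03] open 0.0259 j [0.44, 0.52, 1.66, 0.0, 0.96, 0.44]
top crop origin [213 135] x8
side crop origin [205 193] x8
shift [-0.0283, -0.0, 0.0002] turn [-0.0, -0.06, -0.06]
```

View pics/look7.png

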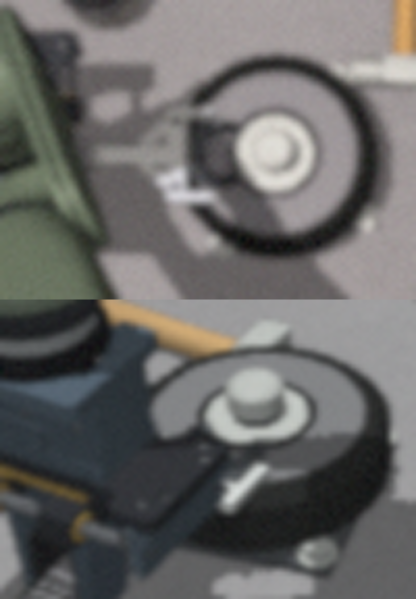

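Prongs (rows 113 and 195) straddle the clip with no force. Pushing on.

Emit:
{"fn": "jog_arm", "kwargs": {"plan": [[15,-0.003,0,0,0,0,0],[15,-0.006,0,0,0,0,0],[15,-0.009,0,0,0,0,0],[15,-0.012,0,0,0,0,0],[15,-0.014,0,0,0,0,0],[15,-0.016,0,0,0,0,0],[15,-0.018,0,0,0,0,0],[15,-0.02,0,0,0,0,0],[15,-0.022,0,0,0,0,0],[15,-0.024,0,0,0,0,0],[15,-0.026,0,0,0,0,0],[15,-0.028,0,0,0,0,0],[15,-0.028,0,0,0,0,0]]}}

```text
time_s: 18.8
ee_pos: [0.5568, 0.2499, 0.0577]
eef_rot: [[0.001, 1.0, -0.0], [1.0, -0.001, 0.001], [0.001, -0.0, -1.0]]
wrist_force: [0.1, 0.0, -2.7]
opening: 0.0255
```

```bash
python3 look.py 8 .5568 .12 .066
```

```text
t 18.8 pos [0.5568, 0.2499, 0.0577] jaw -0.07 F [0.1, 0.01, -2.68] open 0.0255 j [0.4, 0.51, 1.69, 0.0, 0.95, 0.4]
top crop origin [218 135] x8
side crop origin [209 189] x8
```

View pics/look8.png

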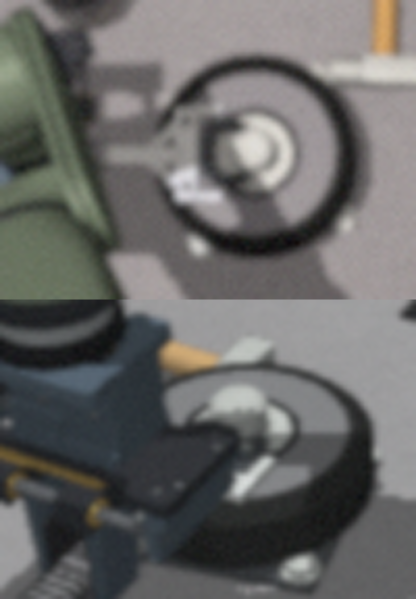

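Clip now against the pocket, arms over the hub. Continuing slowly, watching force.

Emit:
{"fn": "jog_arm", "kwargs": {"plan": [[15,-0.001,0,0,0,0,0],[15,-0.002,0,0,0,0,0],[15,-0.003,0,0,0,0,0],[15,-0.004,0,0,0,0,0],[15,-0.005,0,0,0,0,0],[15,-0.006,0,0,0,0,0],[15,-0.007,0,0,0,0,0],[15,-0.008,0,0,0,0,0]]}}

```text
time_s: 19.7
ee_pos: [0.5575, 0.245, 0.0583]
eef_rot: [[0.002, 1.0, 0.002], [1.0, -0.002, 0.006], [0.006, 0.002, -1.0]]
wrist_force: [-0.2, 9.4, -2.4]
opening: 0.0253
```

Emit:
{"fn": "jog_arm", "kwargs": {"plan": [[15,-0.003,0,0,0,0,0],[15,-0.004,0,0,0,0,0],[15,-0.005,0,0,0,0,0],[15,-0.006,0,0,0,0,0],[15,-0.007,0,0,0,0,0],[15,-0.008,0,0,0,0,0]]}}

```text
time_s: 20.3
ee_pos: [0.5573, 0.2363, 0.0581]
eef_rot: [[0.002, 1.0, 0.002], [1.0, -0.002, 0.005], [0.005, 0.002, -1.0]]
wrist_force: [0.8, 0.3, -2.1]
opening: 0.0259
```

```bash
python3 look.py 9 .5568 .11 .066
```

```text
t 20.3 pos [0.5573, 0.2363, 0.0581] jaw -0.11 F [0.77, 0.26, -2.15] open 0.0259 j [0.38, 0.5, 1.7, 0.0, 0.94, 0.38]
top crop origin [221 135] x8
side crop origin [211 187] x8
```

View pics/look9.png

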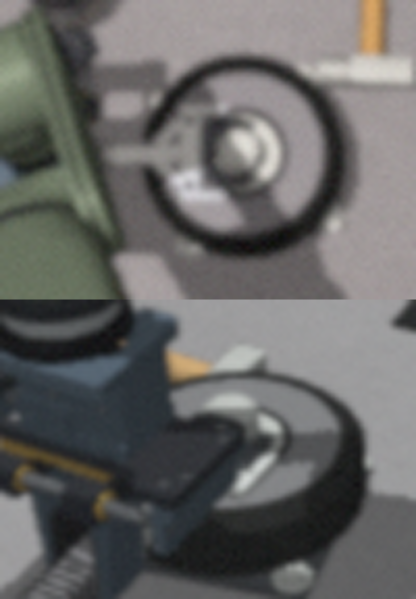

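Force fell from 9.4 N to 0.3 N: it seems to have snapped in. I'll follow up to seat it fully, until the force rises again.

Emit:
{"fn": "jog_arm", "kwargs": {"plan": [[15,-0.002,0,0,0,-0.3,0],[15,-0.003,0,0,0,-0.3,0],[15,-0.004,0,0,0,-0.3,0],[15,-0.005,0,0,0,-0.3,0],[15,-0.006,0,0,0,-0.3,0],[15,-0.007,0,0,0,-0.3,0]]}}

```text
time_s: 21.0
ee_pos: [0.5574, 0.23, 0.0583]
eef_rot: [[0.003, 1.0, 0.002], [1.0, -0.003, 0.002], [0.002, 0.002, -1.0]]
wrist_force: [-1.9, 5.5, -1.5]
opening: 0.0257
```

Emit:
{"fn": "jog_arm", "kwargs": {"plan": [[15,-0.001,0,0,0,0,0],[15,-0.002,0,0,0,0,0],[15,-0.003,0,0,0,0,0]]}}

```text
time_s: 21.3
ee_pos: [0.5578, 0.2299, 0.0589]
eef_rot: [[0.005, 1.0, 0.003], [1.0, -0.005, 0.007], [0.007, 0.003, -1.0]]
wrist_force: [-0.6, 11.7, -0.6]
opening: 0.0257
```

Firm stop at y=0.230 (19 mm past first contact, as expected for home). One slightly firmer press, then back away and look.

Emit:
{"fn": "jog_arm", "kwargs": {"plan": [[15,-0.005,0,0.0005,0,0,0],[15,-0.007,0,0.0005,0,0,0]]}}

```text
time_s: 21.5
ee_pos: [0.5587, 0.2296, 0.0603]
eef_rot: [[0.011, 1.0, 0.007], [1.0, -0.011, 0.02], [0.021, 0.007, -1.0]]
wrist_force: [-3.3, 25.4, 3.5]
opening: 0.0261
```

Emit:
{"fn": "jog_arm", "kwargs": {"plan": [[15,0.003,0,0,0,0,0],[15,0.01,0,0,0,0,0],[15,0.02,0,0,0,0,0],[15,0.035,0,0,0,0,0],[15,0.055,0,0,0,0,0],[15,0.08,0,0,0,0,0],[15,0.1,0,-0.02,0,0,0],[15,0.12,0,-0.05,0,0,0],[15,0.14,0,-0.08,0,0,0],[15,0.15,0,-0.11,0,0,0],[15,0.15,0,-0.12,0,0,0]]}}

```text
time_s: 22.6
ee_pos: [0.5605, 0.3807, 0.1868]
eef_rot: [[0.008, 1.0, 0.012], [1.0, -0.008, 0.025], [0.025, 0.012, -1.0]]
wrist_force: [0.4, 0.8, -0.8]
opening: 0.0258
```

```bash
python3 look.py 10 .5568 .11 .066; python3 - <<'E'
import cv2,numpy as np
p=np.load("side10.npz")["p"]; cv2.imwrite("pics/s10.png",cv2.resize(p[200:250,225:305,::-1],None,fx=9,fy=9,interpolation=cv2.INTER_CUBIC))
p=np.load("top10.npz")["p"]; cv2.imwrite("pics/t10.png",cv2.resize(p[150:195,250:310,::-1],None,fx=12,fy=12,interpolation=cv2.INTER_CUBIC))
E
```

```text
t 22.6 pos [0.5605, 0.3807, 0.1868] jaw -0.47 F [0.45, 0.75, -0.79] open 0.0258 j [0.57, 0.49, 1.37, 0.01, 1.26, 0.58]
top crop origin [221 135] x8
side crop origin [211 187] x8
```

View pics/s10.png

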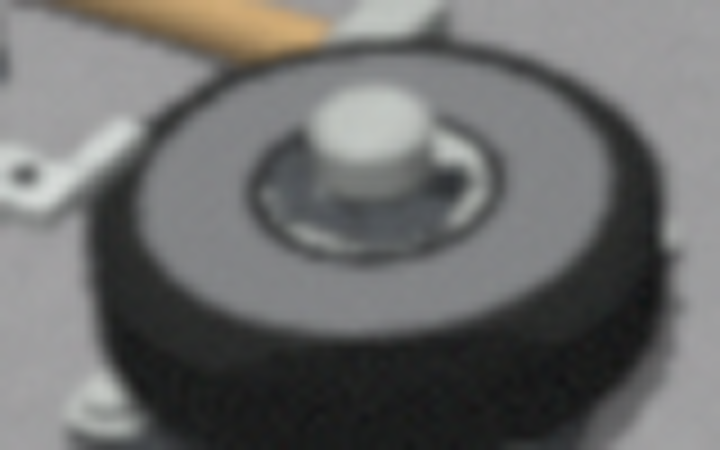

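View pics/t10.png

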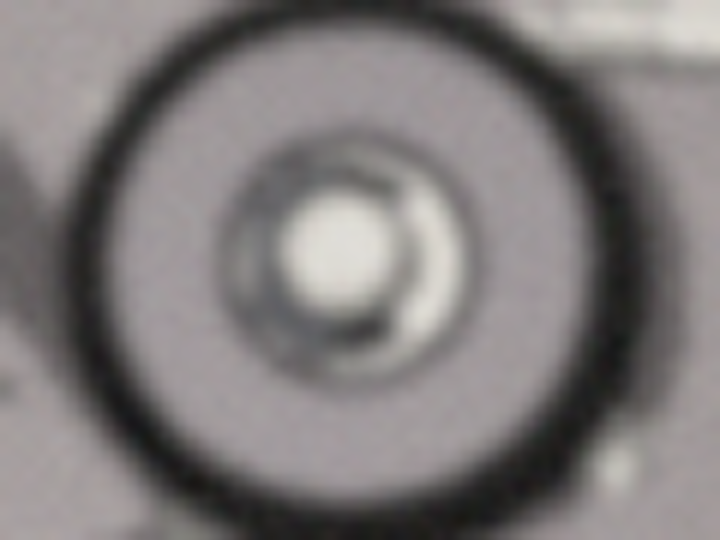

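Both views show the clip symmetric in the groove under the axle end: back at about crop x 240 and arm ends at about 400, hub centre at 348 (≈ −32/+16 mm). The stop was hard at 25 N. Now returning the fork to its mat.

```bash
python3 - <<'E'
from h import *
st(); goal(.5075,-.3232,.15,-82.8); goal(.5568,.381,.187,0)
E
```

```text
t 22.7 pos [0.5598, 0.3781, 0.1846] jaw -0.56 F [-0.58, -0.46, -1.93] open 0.0258 j [0.57, 0.49, 1.37, 0.01, 1.26, 0.58]
shift [-0.7024, -0.0458, 0.0189] turn [-0.46, -1.4, 82.25]
shift [0.0029, -0.003, -0.0024] turn [0.53, -1.24, -0.55]
```

Emit:
{"fn": "jog_arm", "kwargs": {"plan": [[15,-0.02,0,0,0,-0.1,2],[15,-0.055,-0.003,0,0,-0.1,7],[15,-0.095,-0.006,0,-0.1,-0.2,12],[15,-0.135,-0.009,0,-0.1,-0.3,17],[15,-0.175,-0.011,0,-0.1,-0.4,22],[15,-0.22,-0.014,0,-0.2,-0.5,27],[15,-0.265,-0.017,0,-0.2,-0.5,32],[15,-0.31,-0.02,0,-0.2,-0.6,37],[15,-0.355,-0.023,0,-0.2,-0.7,42],[15,-0.4,-0.026,0,-0.3,-0.8,47],[15,-0.44,-0.029,0,-0.3,-0.9,52],[15,-0.48,-0.032,0,-0.3,-1,57],[15,-0.52,-0.034,0,-0.3,-1.1,62],[15,-0.56,-0.037,0,-0.4,-1.1,67],[15,-0.6,-0.04,0,-0.4,-1.2,72],[15,-0.635,-0.042,0,-0.4,-1.3,76],[15,-0.665,-0.044,0.01,-0.5,-1.4,80],[15,-0.69,-0.045,0.02,-0.5,-1.4,82.2],[15,-0.7024,-0.0458,0.04,-0.5,-1.4,82.2],[15,-0.7024,-0.0458,0.06,-0.5,-1.4,82.2]]}}

```text
time_s: 24.7
ee_pos: [0.505, -0.3246, 0.1064]
eef_rot: [[0.993, 0.122, -0.003], [0.122, -0.993, 0.0], [-0.003, -0.0, -1.0]]
wrist_force: [-0.0, 1.0, -2.1]
opening: 0.0257
```

```bash
python3 look.py 11 .507 -.323 .06; python3 -c "
from h import *
goal(.5075,-.3232,.009,-82.8)"
```

```text
t 24.7 pos [0.505, -0.3246, 0.1064] jaw -83.02 F [-0.02, 0.95, -2.08] open 0.0257 j [-0.59, 0.44, 1.66, -0.0, 1.04, 0.86]
top crop origin [340 147] x8
side crop origin [289 127] x8
shift [0.0048, 0.0027, 0.0952] turn [-0.35, 0.47, -0.13]
```

View pics/look11.png

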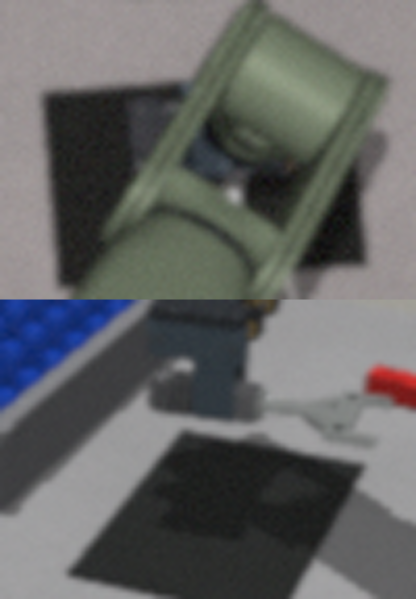

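Fork held level above the mat (side crop). Lowering.

Emit:
{"fn": "jog_arm", "kwargs": {"plan": [[15,0.002,0.001,0.02,-0.2,0.3,0],[15,0.004,0.002,0.045,-0.3,0.4,0],[15,0.004,0.002,0.065,-0.3,0.4,0],[15,0.004,0.002,0.08,-0.3,0.4,0],[15,0.004,0.002,0.087,-0.3,0.4,0],[15,0.004,0.002,0.091,-0.3,0.4,0],[15,0.004,0.002,0.093,-0.3,0.4,0],[15,0.004,0.002,0.093,-0.3,0.4,0]]}}

```text
time_s: 25.6
ee_pos: [0.5068, -0.3228, 0.0117]
eef_rot: [[0.992, 0.123, -0.001], [0.123, -0.992, 0.0], [-0.001, -0.0, -1.0]]
wrist_force: [-0.4, -0.4, -2.0]
opening: 0.0258
```

```bash
python3 -c "
from h import *
st();goal(.5075,-.3232,.008,-82.8)"
```

```text
t 25.6 pos [0.5068, -0.3228, 0.0117] jaw -82.93 F [-0.42, -0.38, -1.97] open 0.0258 j [-0.59, 0.55, 1.76, -0.0, 0.84, 0.86]
shift [0.0006, 0.0005, 0.0037] turn [-0.03, 0.04, -0.13]
```

Emit:
{"fn": "jog_arm", "kwargs": {"plan": [[15,0,0,0.0015,0,0,0],[15,0,0,0.003,0,0,0],[15,0,0,0.0037,0,0,0],[15,0,0,0.0037,0,0,0]]}}

```text
time_s: 26.0
ee_pos: [0.5068, -0.3228, 0.008]
eef_rot: [[0.992, 0.123, -0.001], [0.123, -0.992, 0.0], [-0.001, -0.0, -1.0]]
wrist_force: [0.3, 0.1, -1.9]
opening: 0.0256
```

Emit:
{"fn": "jog_arm", "kwargs": {"plan": [[15,0,0,0.0005,0,0,0],[15,0,0,0.001,0,0,0],[15,0,0,0.001,0,0,0]]}}

```text
time_s: 26.3
ee_pos: [0.5068, -0.3228, 0.0078]
eef_rot: [[0.992, 0.123, -0.0], [0.123, -0.992, 0.0], [-0.0, -0.0, -1.0]]
wrist_force: [-2.2, 0.3, 4.5]
opening: 0.0252
```

Touching the mat. Releasing, then lifting away and clear.

Emit:
{"fn": "jog_arm", "kwargs": {"plan": [[25,0,0,0,0,0,0],[45,0,0,0,0,0,0],[70,0,0,0,0,0,0],[85,0,0,0,0,0,0],[85,0,0,0,0,0,0],[90,0,0,-0.01,0,0,0],[100,0,0,-0.04,0,0,0],[100,0,0,-0.08,0,0,0],[100,0,0,-0.12,0,0,0],[100,0,0,-0.16,0,0,0],[100,0,0.02,-0.19,0,0,0],[100,0,0.06,-0.2,0,0,0],[100,-0.03,0.1,-0.2,0,0,0],[100,-0.06,0.14,-0.2,0,0,0],[100,-0.1,0.18,-0.2,0,0,0],[100,-0.14,0.21,-0.2,0,0,0],[100,-0.18,0.23,-0.2,0,0,0],[100,-0.2,0.24,-0.2,0,0,0],[100,-0.2,0.24,-0.2,0,0,0]]}}

```text
time_s: 28.2
ee_pos: [0.3346, -0.5876, 0.2085]
eef_rot: [[0.993, 0.118, -0.001], [0.118, -0.993, -0.001], [-0.001, 0.001, -1.0]]
wrist_force: [0.2, 0.1, -1.4]
opening: 0.091
```

```bash
python3 look.py 12 .5568 .09 .066; python3 - <<'E'
from h import *
C={c:get_calibration(c) for c in("top","side")}
I={c:np.load(f"{c}12.npz")["p"] for c in C}
for c in C: cv2.imwrite(f"pics/{c}12f.png",I[c][:,:,::-1])
g={c:I[c].astype(float).mean(2) for c in C}
box={"top":(343,158,434,228),"side":(298,153,392,210)}
M=np.array([(-90,-140),(90,-140),(90,140),(-90,140)])/1000
m=np.c_[T2(M,.4912,-.3215,np.radians(3.8)),np.full(4,.004)]
for cs in (["top"],["side"]):
    r=fit(forkcost,[.507,-.3235,np.radians(187)],[.01,.01,.05],(cs,C,g,box,.019,m)); print("fork",cs,r.x[:2].round(4),np.degrees(r.x[2]).round(1),round(r.fun,3))
# clip home fit: three-colour linear model (wheel, hub, clip, axle)
poly=clip_poly(); ax={"top":(.5569,.0845),"side":(.5567,.0855)}
for c in C:
    q=w2px(C[c],[[.5568,.085,.063]])[0].round().astype(int); b=(q[0]-13,q[1]-10,q[0]+13,q[1]+11)
    y=g[c][b[1]:b[3],b[0]:b[2]].ravel()
    def cost(p):
        X,Y,cx,cy,a=p
        A=cover(C[c],tubepoly(C[c],X,Y,.019,.0715,.0895),b); At=cover(C[c],[circ(X,Y,.019,.0895)],b)
        k=cover(C[c],prism(T2(poly,X+cx,Y+cy,a),.063,.069,3),b)*(1-A); h=cover(C[c],[circ(X,Y,.033,.063)],b)*(1-A)*(1-k)
        D=np.stack([np.ones(y.size)]+[v.ravel() for v in(A,At,k,h)],1); w,*_=np.linalg.lstsq(D,y,rcond=None)
        return ((y-D@w)**2).mean()/y.var()
    r=fit(cost,[*ax[c],0,0.003,np.radians(270)],[.004,.004,.005,.005,.1])
    print(c,"axle",r.x[:2].round(4),"clip-axle mm",(r.x[2:4]*1e3).round(1),"yaw",np.degrees(r.x[4]).round(1),round(r.fun,3))
E
```

```text
t 28.2 pos [0.3346, -0.5876, 0.2085] jaw -83.2 F [0.18, 0.11, -1.45] open 0.091 j [-1.07, 0.48, 1.32, -0.0, 1.34, 0.38]
top crop origin [226 135] x8
side crop origin [215 183] x8
fork ['top'] [ 0.5077 -0.3253] 186.0 0.029
fork ['side'] [ 0.5049 -0.3244] 187.0 0.151
top axle [0.5565 0.0838] clip-axle mm [0.1 2.4] yaw 268.0 0.187
side axle [0.5534 0.0918] clip-axle mm [ 7.1 -0.2] yaw 271.2 0.213
```

View pics/top12f.png

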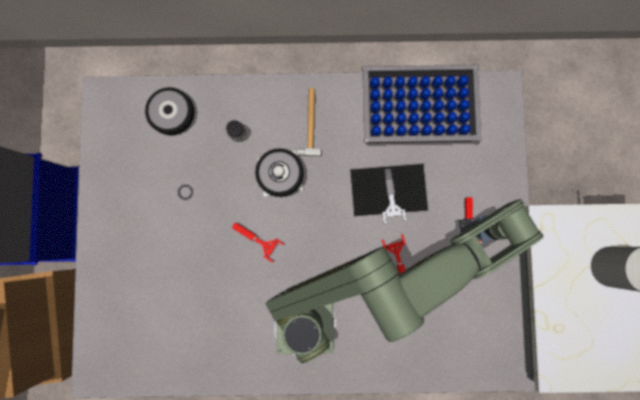

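View pics/side12f.png

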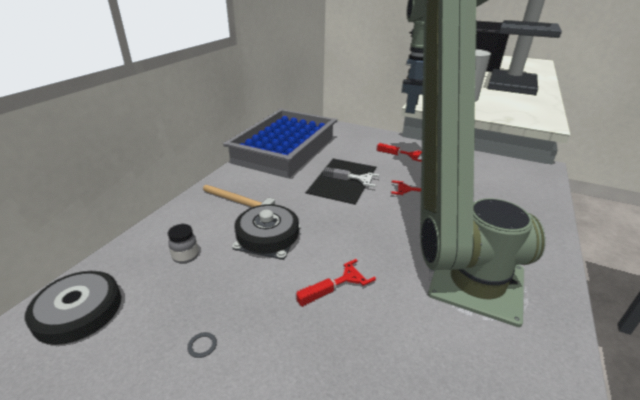

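The side-camera clip fit found an implausible minimum (7 mm sideways). I'll redo it with the axle taken from the earlier hub fit and scan only the seating direction.

```bash
python3 - <<'E'
from h import *
C={c:get_calibration(c) for c in("top","side")}
poly=clip_poly(); ax={"top":(.5569,.0845),"side":(.5567,.0855)}
o=[]
for c in C:
    g0=np.load(f"{c}0.npz")["p"].astype(float).mean(2); g1=np.load(f"{c}12.npz")["p"].astype(float).mean(2)
    q=w2px(C[c],[[.5568,.085,.066]])[0].round().astype(int); b=(q[0]-14,q[1]-11,q[0]+14,q[1]+12)
    d=(g0-g1)[b[1]:b[3],b[0]:b[2]]   # darkening caused by the clip
    X,Y=ax[c]; A=cover(C[c],tubepoly(C[c],X,Y,.019,.0715,.0895),b); H=cover(C[c],[circ(X,Y,.033,.063)],b)
    res=[]
    for cx in np.arange(-3,3.1,1.5):
      for cy in np.arange(-6,10.1,1):
        k=cover(C[c],prism(T2(poly,X+cx/1e3,Y+cy/1e3,np.radians(270)),.063,.069,3),b)*(1-A)
        D=np.stack([np.ones(k.size),(k*H).ravel(),(k*(1-H)).ravel()],1); w,*_=np.linalg.lstsq(D,d.ravel(),rcond=None)
        res.append((((d.ravel()-D@w)**2).mean()/d.var(),cx,cy))
    res.sort(); print(c,[(round(float(a),3),float(x),float(y)) for a,x,y in res[:5]])
    im=cv2.resize(np.load(f"{c}12.npz")["p"][b[1]:b[3],b[0]:b[2],::-1],None,fx=14,fy=14,interpolation=cv2.INTER_CUBIC)
    P=np.c_[T2(poly,X,Y,np.radians(270)),np.full(len(poly),.069)]
    cv2.polylines(im,[((w2px(C[c],P)+.5-b[:2])*14).astype(np.int32)],True,(0,0,255)); cv2.polylines(im,[((w2px(C[c],circ(X,Y,.019,.0895))+.5-b[:2])*14).astype(np.int32)],True,(0,200,0)); o.append(im)
cv2.imwrite("pics/ov.png",np.hstack(o))
E
```

```text
top [(0.037, 0.0, 0.0), (0.041, 0.0, 1.0), (0.043, 0.0, -1.0), (0.053, 0.0, 2.0), (0.056, 1.5, 1.0)]
side [(0.074, -1.5, 3.0), (0.075, -1.5, 2.0), (0.076, -1.5, 4.0), (0.079, -3.0, 5.0), (0.079, -3.0, 4.0)]
```

View pics/ov.png

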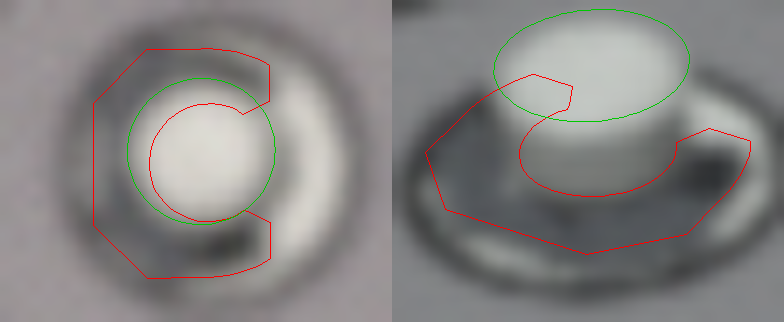

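The top view difference fit puts the clip exactly at home (0, 0 mm). The side fit gives 2–4 mm, but its axle outline is off by about the same amount, so that is calibration error. Bystanders are unmoved. Handing in.

```bash
python3 -c "
from h import *
st(); print(close_job())"
```

```text
t 28.3 pos [0.3379, -0.5855, 0.2084] jaw -82.99 F [0.66, 0.76, -0.16] open 0.0914 j [-1.06, 0.48, 1.32, 0.0, 1.34, 0.38]
the job is handed in; nothing more can be done
None
```

The job is done and handed in at 28.3 s. I laid the clip flat on the wheel with its mouth towards the axle and released it, pushed it home with the grey fork, then laid the fork back on its mat.

- **Clip:** during the push the force rose to about 9 N, then dropped to 0.3 N as the clip snapped in. The fork then met a hard stop, pressed to 25 N. A final fit of the top picture puts the clip at home, 0 mm off.
- **Disagreeing checks:**
  - The side camera put the clip 2–4 mm off. Its axle outline was off by about the same amount, so I took this as camera calibration error.
  - An earlier free fit of that picture gave an implausible 7 mm sideways, and the top one gave 2.4 mm. I discarded both.
- **Fork:** it lies flat on the mat within about 3 mm of where it started. Its prongs overhang the mat's edge, as they did at first.
- **Bystanders:** the last pictures show the washer, jar, hammer and red forks where they were, as far as the arm leaves them in view. The gripper is open and touching nothing.

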